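# Turn the spare sachet tote and nest it

## Robot

A 6-joint arm with a two-finger parallel gripper is mounted at the origin on a cart in front of the work surface, level with it; the furniture and walls round the work are solid. World frame = base frame: x ahead of the robot, y to its left, z up, the work surface at z = 0. Lengths are in mm, angles in rad, forces in N, time in s.
With the tool pointing down it reaches from about 250 to 775 mm from the base axis. Payload 4 kg.
Tool frame: the origin (TCP) lies on the mounting face of the last link; the fingertips stand 173 mm ahead of it and the grasp point (between the pads) lies ahead of it (r.tcp_to_grasp is the x of the grasp point in the tool frame, in mm); x points along the fingers, y is the direction in which the jaws open and shut, and the axes are right-handed (so a half turn about x gives the same grasp; the last joint's range is limited). The gripper opens to 85 mm and grips with 20 to 120 N. Pads are 22 mm wide; open, the fingers measure 114 mm over their backs; the gripper's body (76 mm by 85 mm) begins 54 mm behind the grasp point. The pads swing forward as they close: fully open they stand 13 mm farther back than shut.
Start: joints at [-1.374, 0.087, 1.371, -0, 1.684, -0.103], TCP at [162.425, -525.47, 404.741] pointing down, gripper open.
Joint ranges: [-3.1, 3.1], [-0.76, 2.03], [0.27, 2.55], [-1.08, 4.22], [0.17, 2.65], [-2.57, 2.57]. Speed limits (rad/s): [2.79, 2.79, 3.14, 3.14, 3.14, 3.14].

## Interface

Orientations are given as a unit quaternion [w, x, y, z].
In Python, from workcell import r, optics, finish_job gives the robot as it stands.
- The arm moves only by the tool carry_out, never from a script. Its argument "motion" is one flat list of numbers, 4 for each row, row after row: the shift along the tool's x, y, z in cm, then the turn about the tool's x in degrees. A call has 1 to 5 rows; each row shifts and turns the commanded pose from where the row before left it, along the tool's axes as they then stand; what a row does not reach is not made up. A row lasts 1/12 s, in which the tool goes at most 41.7 mm and 7.16 degrees, less where a joint would pass 70% of its speed; a pose out of reach is approached as far as the arm can. A call with a gripper value outside its range is refused whole. "grip" is the opening, from 0 (shut) to 1 (fully open), set as the call begins (left out, the last holds). The fingers move at their own pace and stop on an object; "grip_force" is the grip in N (left out, the last holds). Time passes only in rows, so rows that do not move let the fingers close. It gives the time, the measured TCP pose, the force and the opening at its end, in the units of the state.
- r.sense(): the state, without advancing time (a new reading comes with each control period).
- optics.get_image(name): name is "scene" or "top" or "wrist"; returns a dict with "color" (480x640x3 uint8, red, green, blue), "depth" (480x640 float32, mm along the optical axis (not along the pixel's ray), 0 where there is no reading), "fx", "fy", "cx", "cy" (pixels), "view" (4x4, takes a point from world to camera coordinates). Camera axes: x right, y up, looking along -z (the intrinsics and any distortion apply to the point x, -y, -z); pixel columns grow to the right and rows downward; lengths in mm; the calibration is good to about 2 mm. A picture is of the moment at which its call begins.
- finish_job(): hands the job in, once; it reports no verdict.
The state is a dict: "t": time; "qpos": joint angles; "qd": joint speeds; "effort": joint torques, N m; "position": TCP position; "eef_rot": TCP orientation; "contact_force": force on the tool from outside, world axes, zero at the start; "wrist_torque": the same for the moment, N m; "grip_width": finger opening in mm.
Only numpy, scipy, OpenCV 4.12 (cv2) and the standard library are available. Lean on these libraries where they do the work, as an engineer would, in place of code of your own. Each camera call takes 0.05 s, during which the arm holds its last target.

## Task

Put the empty grey sachet tote away inside the blue one that stands in the steel dock: turn it half round so that the red ends match and it nests instead of riding on the stacking tabs, and work it down until it is fully home and level. The tabs are thin, so feel your way past them, never press on the blue tote or the dock with more than 25 N, and keep hold of the grey tote until it is home. Leave the other things on the table where they are.

Things in the scene. Friction and masses are not known exactly. Their poses are not given: they have to be found in the camera images.
- tote: Loose grey stack-nest tote, empty, open on top, 0.2 to 0.33 kg, 92 mm high. Origin: centre of its underside, z up, +x (long axis) to its end with the red band. Below its band the walls slope in by 1 in 8, to a foot of about 132 (x) x 40 (y). The foot is slotted: one slot mid plain end, two at the red end. It starts upright on the table, red end roughly opposite to the dock's +x.
- grip (a point): Centre of the grey tote at grip height, 78 above its underside. The top 36 mm of the tote are an upright band, 158 long (x) x 66 wide (y), walls 4: grip it from outside across the 66 mm, at mid length. Axes as tote.
- shoulder (a point): On the grey tote's axis, 56 above its underside: height of the underside of the band, a shoulder that rests on the blue rim when home. Inside each band thin stacking tabs reach 16 inward (to 59 from the tote's middle), tops 5 below the rim: one mid plain end, two at the red end. Same way round, the foot's slots (their ends 57 from the middle) pass over the blue tabs.
- red_end (a point): Top centre of the outer face of the grey tote's red end: 79 along its x from the origin, 92 up.
- dock: Fixed low steel tray, 182 (x) x 70 (y) x 16 mm, holding a blue tote of the same shape as the grey one. Origin: centre of its underside, z up, +x to the blue tote's red end. The blue tote stands straight and centred in y but may stand up to 10 mm off centre along x: not measured, to be seen or felt. It does not slide under the allowed forces.
- bay_rim (a point): Centre of the blue rim if that tote stood centred: 98 above the dock's origin; dock axes. Same way round, the foot passes the tabs only if within 2 mm of the blue tote's true middle lengthwise (3 in y); else it lands on the tab or rim at one end, the end it must move away from. Once past the tabs it has 2 mm play or more; sloping walls push it back to the middle.
- home (a point): Where the grey tote's origin comes when home, if the blue tote stood centred: 42 above the dock's origin; true x differs by the unknown offset. Wrong way round, the grey tote stops on the tabs with its origin about 93 above the dock's origin.
- tea_tin: Green tin, 71 x 88 x 111 high, loose bystander; origin under its centre.
- tape_roll: Roll of brown tape lying flat, 92 across, 48 high, loose bystander; origin under its centre.
- calculator: Grey desk calculator, 125 x 78 x 16, loose bystander; origin under its centre.
Not all that is in view belongs to the job. Of the things that look like the dock, the larger one is meant.

How it is judged (in metres and radians):
At the end, for the whole second after the job is handed in: The grey tote is nested in the blue one the same way round (red ends together), fully home (shoulder within 2.5 mm of the blue rim: origin less than 44.5 mm above the dock's origin), level within 0.04 rad, at rest and released (z of tote in the frame of dock between 0.038 and 0.0445 m and horizontal distance between tote and dock below 0.016 m and x of red_end in the frame of dock above 0.05 m and angle between tote's own z axis and vertical below 0.04 rad and contact force between the fingers and tote below 0.1 N and linear speed of tote below 0.01 m/s); the robot touches nothing.
It fails at once if the tote or the robot presses the dock or the blue tote with more than 25 N (contact force between any of tote, the arm, the fingers and dock above 25 N).
It fails at once if the tote is let go over or in the blue tote before it is home (more than about 6 mm short) (horizontal distance between tote and dock below 0.06 m and z of tote in the frame of dock above 0.048 m and contact force between the fingers and tote below 0.05 N).
It fails at once if a bystander (tape roll, tin, calculator) is moved more than 3 cm (distance of any of tape_roll, tea_tin, calculator from where it was at the start of the episode above 0.03 m).
It also fails if it takes over 67 s, if anything falls off the work surface, if the arm or the gripper's body presses on something with over 40 N, if the wrist force passes 120 N, or if a joint passes its speed limit or range.

## Working session

There is one attempt and no reset: what is moved stays moved. The work goes in short steps, Python scripts to look and compute and a tool call to move; the robot and the scene stay as the last step left them, time stands still between calls to the robot, and variables do not carry over. Pictures are saved under pics/ and viewed, and the job is handed in when it is done.

Besides the shell and the picture viewer there is one more tool, called as a command line: name --argument value ..., lists and objects as JSON in quotes. carry_out: Moves the arm, as the interface text tells. Its arguments: {"type":"object","properties":{"motion":{"type":"array"},"grip":{"type":"number"},"grip_force":{"type":"number"}},"required":["motion"]}

```bash
ls; mkdir -p pics
python3 - <<'E'
from workcell import r, optics
import cv2,numpy as np,pickle
print(r.sense(), r.tcp_to_grasp)
for n in("scene","top"):
    im=optics.get_image(n); pickle.dump(im,open(f"pics/{n}0.pkl","wb"))
    cv2.imwrite(f"pics/{n}0.png",im["color"][:,:,::-1])
    print({k:v for k,v in im.items() if k not in("color","depth")}, im["depth"].min(), im["depth"].max())
E
```

```text
pics
{'t': 0.0, 'qpos': array([-1.37408382e+00,  8.80117985e-02,  1.37228804e+00, -2.22338677e-06,
        1.68360316e+00, -1.03103507e-01]), 'qd': array([ 9.77480476e-05,  1.89006177e-04,  1.62808476e-03, -1.11828420e-04,
       -7.10353918e-04, -2.27931596e-04]), 'effort': array([ 2.30153528e-03, -3.51868200e+01, -3.13265169e+01,  3.50815313e-06,
        1.08566487e-02, -9.62401828e-06]), 'position': array([ 162.41192391, -525.36194522,  403.49048762]), 'eef_rot': array([-0.10478834, -0.699137  , -0.10642014,  0.699215  ]), 'contact_force': array([ 0.44476005, -0.14821336, -0.23050502]), 'wrist_torque': array([-0.05503391,  0.06031736, -0.02695107]), 'grip_width': 85.47923489851236} 154.70000000000002
{'fx': 560.5956148144998, 'fy': 560.5956148144998, 'cx': 327.13950162582603, 'cy': 238.86377863034886, 'view': array([[-7.74455396e-01, -6.32628516e-01,  2.82505151e-05,
         4.34650630e+02],
       [ 3.69997636e-01, -4.52909951e-01,  8.11156166e-01,
        -2.85338910e+02],
       [-5.13147726e-01,  6.28214722e-01,  5.84829610e-01,
        -1.15141432e+03],
       [ 0.00000000e+00,  0.00000000e+00,  0.00000000e+00,
         1.00000000e+00]])} 0.0 3995.6865
{'fx': 472.92394341462, 'fy': 472.92394341462, 'cx': 318.96117943366545, 'cy': 233.86264064712353, 'view': array([[-3.17426145e-03, -9.99986297e-01,  4.16284467e-03,
        -3.27447859e+01],
       [ 9.95756009e-01, -2.77788578e-03,  9.19905080e-02,
        -5.85970420e+02],
       [-9.19776836e-02,  4.43717952e-03,  9.95751182e-01,
        -1.42507775e+03],
       [ 0.00000000e+00,  0.00000000e+00,  0.00000000e+00,
         1.00000000e+00]])} 0.0 2496.3076
```

View pics/scene0.png

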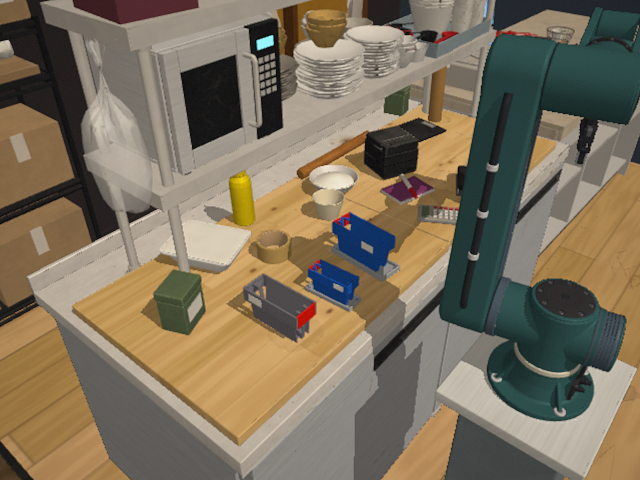

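View pics/top0.png

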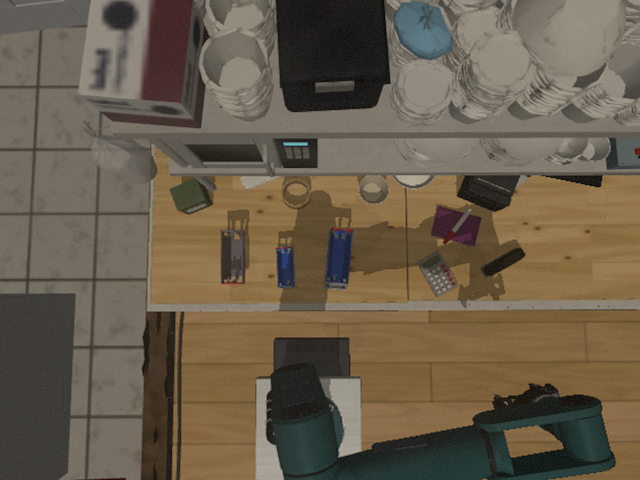

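The grey tote is at about (233,256) in the top view, with its red end towards the robot. The large blue tote is at (340,257), red end away, and the small decoy sits between them at (286,266). Next I'll measure both totes.

```bash
cat > h.py <<'E'
import numpy as np,cv2
def cloud(im):
    d=im["depth"];v,u=np.mgrid[:d.shape[0],:d.shape[1]]
    x=(u-im["cx"])/im["fx"]*d;y=(v-im["cy"])/im["fy"]*d
    P=np.stack([x,-y,-d,np.ones_like(d)],-1)
    W=P@np.linalg.inv(im["view"]).T
    W[d<=0]=np.nan
    return W[...,:3]
def ray(im,u,v,z):
    M=np.linalg.inv(im["view"]);d=M[:3,:3]@np.array([(u-im["cx"])/im["fx"],-(v-im["cy"])/im["fy"],-1.]);o=M[:3,3]
    return o+d*(z-o[2])/d[2]
def proj(im,p):
    c=im["view"]@np.r_[p,1];return im["cx"]+im["fx"]*c[0]/-c[2], im["cy"]-im["fy"]*c[1]/-c[2]
def R(q):
    from scipy.spatial.transform import Rotation as Ro
    return Ro.from_quat(np.r_[q[1:],q[0]]).as_matrix()
E
python3 - <<'E'
from h import *
import pickle
for n,(a,b,c,d) in (("top",(200,215,380,305)),("scene",(235,205,405,345))):
    im=pickle.load(open(f"pics/{n}0.pkl","rb"));W=cloud(im)
    cv2.imwrite(f"pics/{n}c.png",cv2.resize(im["color"][b:d,a:c,::-1],None,fx=4.4,fy=4.2,interpolation=cv2.INTER_CUBIC))
im=pickle.load(open("pics/top0.pkl","rb"));W=cloud(im)
for name,(u0,v0,u1,v1),(zl,zh) in (("grey",(212,225,252,290),(82,102)),("blue",(318,222,362,295),(88,110)),("small",(270,240,300,292),(40,90))):
    S=W[v0:v1,u0:u1].reshape(-1,3)
    print(name,np.histogram(S[:,2],bins=range(-5,126,10)))
    S=S[(S[:,2]>zl)&(S[:,2]<zh)]
    print(len(S),S[:,2].mean(),cv2.minAreaRect(S[:,:2].astype(np.float32)))
im=pickle.load(open("pics/scene0.pkl","rb"));W=cloud(im)
for name,(u0,v0,u1,v1),(zl,zh) in (("grey",(240,268,320,345),(84,102)),("blue",(328,208,400,280),(90,110))):
    S=W[v0:v1,u0:u1].reshape(-1,3)
    S=S[(S[:,2]>zl)&(S[:,2]<zh)]
    print(len(S),S[:,2].mean(),cv2.minAreaRect(S[:,:2].astype(np.float32)))
E
```

```text
grey (array([1416,  320,   44,   47,   41,   61,   80,   75,  116,  274,   53,
          0,    0]), array([ -5,   5,  15,  25,  35,  45,  55,  65,  75,  85,  95, 105, 115,
       125]))
357 91.12494188798655 ((516.0260009765625, 222.08775329589844), (157.95285034179688, 67.44075775146484), 0.6800864338874817)
blue (array([1633,  730,  134,   47,   43,   50,   47,   54,   65,  112,  200,
          7,    0]), array([ -5,   5,  15,  25,  35,  45,  55,  65,  75,  85,  95, 105, 115,
       125]))
300 96.90760145940466 ((518.176025390625, -90.649658203125), (66.55396270751953, 157.90415954589844), 84.11085510253906)
small (array([788, 385,  42,  30,  38,  39,  48, 139,  16,   0,   0,   0,   0]), array([ -5,   5,  15,  25,  35,  45,  55,  65,  75,  85,  95, 105, 115,
       125]))
258 64.4515989917307 ((487.33837890625, 68.70767211914062), (114.95413970947266, 48.80828094482422), 3.145087718963623)
659 89.05904173254338 ((515.8631591796875, 222.03146362304688), (160.66220092773438, 69.73782348632812), 1.3885035514831543)
477 94.90474044107553 ((516.649169921875, -91.32970428466797), (73.25108337402344, 162.13363647460938), 84.03815460205078)
```

View pics/topc.png

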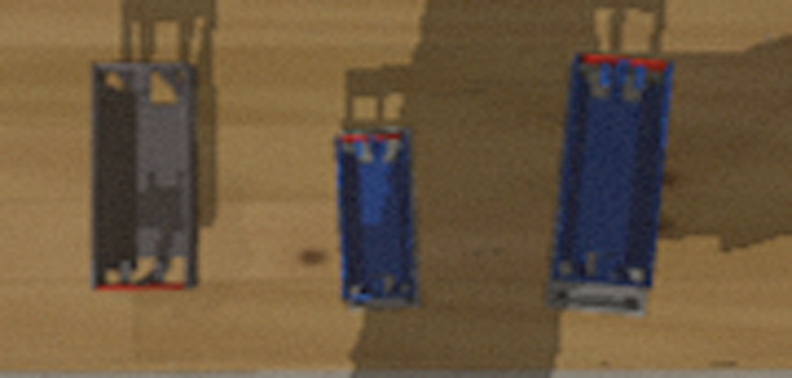

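View pics/scenec.png

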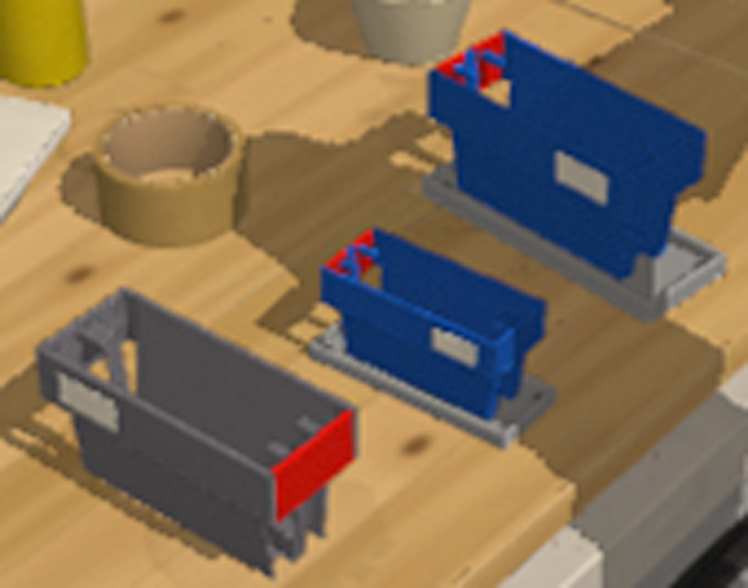

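Run:
```python
from h import *
from workcell import r
s=r.sense();M=R(s["eef_rot"]);print(np.round(M,4))
print("tool y yaw",np.degrees(np.arctan2(M[1,1],M[0,1])),"q1,q6",np.degrees(s["qpos"][[0,5]]))
```

```text
[[-4.000e-04  2.954e-01 -9.554e-01]
 [ 2.100e-03 -9.554e-01 -2.954e-01]
 [-1.000e+00 -2.100e-03 -2.000e-04]]
tool y yaw -72.81984256294935 q1,q6 [-78.7274497   -5.90758094]
```

carry_out --motion '[0, -2.1, -3.1, 0, 0, -2.1, -3.1, 0, 0, -2.1, -3.1, 0, 0, -2.1, -3.1, 0, 0, -2.1, -3.1, 0]'

```text
t: 0.52
position: [280.1, -377.9, 404.1]
eef_rot: [-0.105, -0.699, -0.106, 0.699]
contact_force: [1.0, -0.2, 0.1]
grip_width: 85.3
```

carry_out --motion '[0, -2.1, -3.1, 0, 0, -2.1, -3.1, 0, 0, -2.1, -3.1, 0, 0, -2.1, -3.1, 0, 0, -2.1, -3.1, 0]'

```text
t: 0.93
position: [397.2, -231.5, 404.3]
eef_rot: [-0.105, -0.699, -0.106, 0.699]
contact_force: [-0.4, -0.4, -0.8]
grip_width: 85.5
```

carry_out --motion '[0, -2.1, -3.1, 0, 0, -2.1, -3.1, 0, 0, -1.5, -2.4, 0, 0, 0, 0, 0]'

```text
t: 1.27
position: [464.0, -149.8, 403.9]
eef_rot: [0.107, 0.699, 0.109, -0.699]
contact_force: [-0.5, 0.5, -0.4]
grip_width: 85.5
```

```bash
cat > snap.py <<'E'
import sys,pickle,cv2
from workcell import r,optics
im=optics.get_image(sys.argv[1]);im["s"]=r.sense()
pickle.dump(im,open(f"pics/{sys.argv[2]}.pkl","wb"));cv2.imwrite(f"pics/{sys.argv[2]}.png",im["color"][:,:,::-1])
print(im["view"].round(3),im["fx"],im["s"]["t"],im["s"]["position"],im["s"]["contact_force"])
E
python3 snap.py wrist w1
```

```text
[[ 3.01000e-01 -9.54000e-01 -2.00000e-03 -2.82045e+02]
 [ 9.20000e-01  2.91000e-01 -2.64000e-01 -3.49677e+02]
 [ 2.53000e-01  7.80000e-02  9.64000e-01 -4.83632e+02]
 [ 0.00000e+00  0.00000e+00  0.00000e+00  1.00000e+00]] 398.94002709955487 1.3167 [ 462.93878942 -151.49524153  403.91958101] [-0.93134357 -0.17452877 -0.94898605]
```

View pics/w1.png

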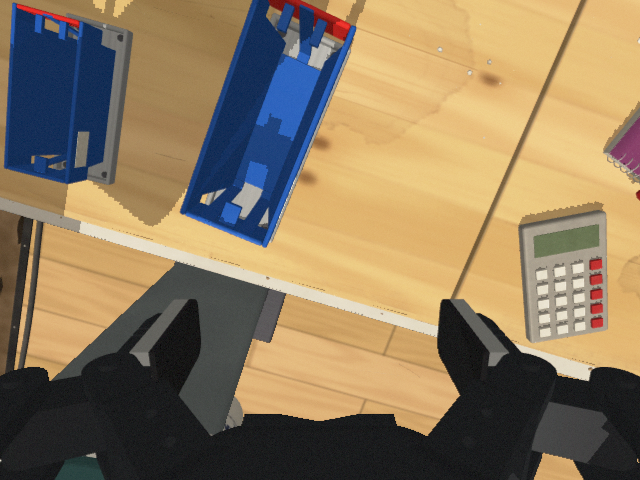

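The wrist view shows the large blue tote clearly. Rim corners are near (182,213), (268,247) and (355,28), with the two red-end tabs at the top. I'll fit the rim more precisely.

Run:
```python
from h import *
import pickle
im=pickle.load(open("pics/w1.pkl","rb"));W=cloud(im)
for c in((182,213),(268,247),(355,28)): print(c,ray(im,*c,98)[:2])
c=im["color"].astype(int)
blue=((c[...,2]>c[...,0]+30))|((c[...,0]>c[...,1]+80)&(c[...,0]>c[...,2]+80))
m=blue.copy();m[:,:150]=0;m[:,370:]=0;m[260:]=0
S=W[m];print(np.nanpercentile(S[:,2],[90,95,99]))
S=S[(S[:,2]>90)&(S[:,2]<106)];rc=cv2.minAreaRect(S[:,:2].astype(np.float32));print(len(S),S[:,2].mean(),rc)
cv2.imwrite("pics/w1c.png",cv2.resize(im["color"][0:260,150:380,::-1],None,fx=2.3,fy=2.3,interpolation=cv2.INTER_CUBIC))
```

```text
(182, 213) [444.42965333 -54.7123452 ]
(268, 247) [ 438.61363958 -119.22768634]
(355, 28) [ 592.89012577 -132.6616771 ]
[97.8718488  98.47744943 99.25182529]
6023 96.19371927998765 ((519.0365600585938, -92.96127319335938), (65.73070526123047, 158.23611450195312), 84.26536560058594)
```

View pics/w1c.png

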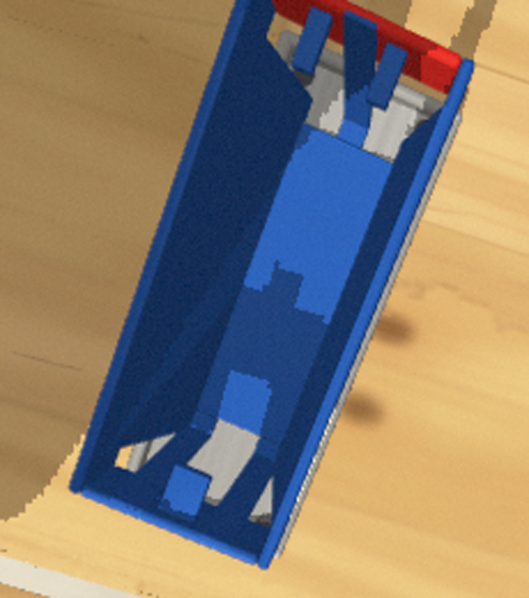

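carry_out --motion '[0, -1.95, -3.5, 0, 0, -1.95, -3.5, 6, 0, 0, 0, 6, 0, 0, 0, 6, 0, 0, 0, 4.7]'

```text
t: 1.73
position: [517.2, -96.0, 404.0]
eef_rot: [0.036, -0.706, 0.036, 0.707]
contact_force: [-0.9, -0.3, 0.2]
grip_width: 85.2
```

carry_out --motion '[0, 0, 0, 0, 0, 0, 0, 0, 0, 0, 0, 0]'

```text
t: 1.98
position: [516.9, -96.3, 404.6]
eef_rot: [0.034, -0.706, 0.034, 0.706]
contact_force: [-0.1, -0.8, -0.6]
grip_width: 85.6
```

```bash
python3 snap.py wrist w2
python3 - <<'E'
from h import *
import pickle
im=pickle.load(open("pics/w2.pkl","rb"));M=R(im["s"]["eef_rot"]);print(np.degrees(np.arctan2(M[1,1],M[0,1])),im["s"]["qpos"])
E
```

```text
[[-9.60000e-02 -9.95000e-01  1.00000e-03 -4.64550e+01]
 [ 9.60000e-01 -9.30000e-02 -2.66000e-01 -4.70946e+02]
 [ 2.64000e-01 -2.50000e-02  9.64000e-01 -5.17594e+02]
 [ 0.00000e+00  0.00000e+00  0.00000e+00  1.00000e+00]] 398.94002709955487 2.0333 [516.93268862 -96.19614818 404.65450261] [-0.21538499 -0.35994546  0.15327618]
-95.5140845229653 [-2.91766011e-01  3.33017811e-02  1.42763705e+00 -2.52761332e-04
  1.68079389e+00  1.37524154e+00]
```

View pics/w2.png

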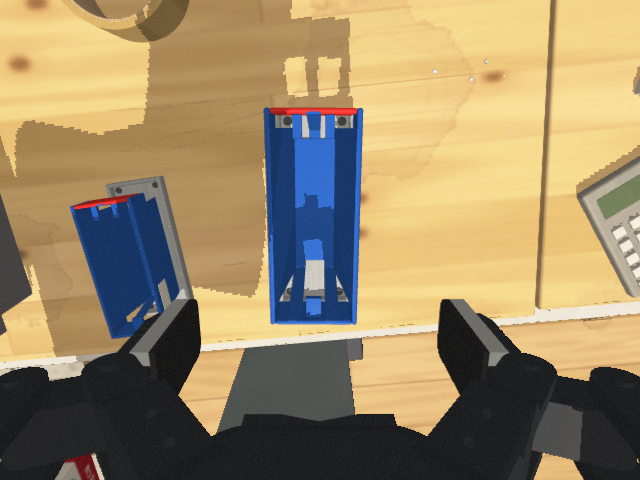

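The view is now centred on the blue tote: rim corners at (266,109), (362,109), (357,322) and (271,322), with the near end lower in the picture.

```bash
cat > rim.py <<'E'
from h import *
import pickle,sys
def rim(im,poly0,z,col):
    # poly0 approx corners in px; outer mask's hull -> quad
    c=im["color"].astype(int)
    if col=="blue": m=((c[...,2]>c[...,0]+30))|((c[...,0]>c[...,1]+80)&(c[...,0]>c[...,2]+80))
    return m
if __name__=="__main__":
    im=pickle.load(open("pics/w2.pkl","rb"))
    m=rim(im,None,98,"blue").astype(np.uint8);k=np.zeros_like(m);k[95:340,245:385]=1;m*=k
    g=np.where(m)
    # outer edges by row/col
    rows=np.arange(130,310,6);L=[np.where(m[r])[0].min() for r in rows];Rr=[np.where(m[r])[0].max()+1 for r in rows]
    cols=np.arange(280,350,5);T=[np.where(m[:,x])[0].min() for x in cols];B=[np.where(m[:,x])[0].max()+1 for x in cols]
    fl=np.polyfit(rows,L,1);fr=np.polyfit(rows,Rr,1);ft=np.polyfit(cols,T,1);fb=np.polyfit(cols,B,1)
    def X(fv,fh):
        # u=a v+b ; v=c u+d
        u=(fv[0]*fh[1]+fv[1])/(1-fv[0]*fh[0]);return u-.5,fh[0]*u+fh[1]-.5
    P={}
    for n,a,b in(("TL",fl,ft),("TR",fr,ft),("BR",fr,fb),("BL",fl,fb)):
        p=X(a,b);P[n]=ray(im,*p,98)[:2];print(n,np.round(p,1),P[n].round(1))
    t=(P["TL"]+P["TR"])/2;b=(P["BL"]+P["BR"])/2
    print("len",np.linalg.norm(t-b),"w",np.linalg.norm(P["TL"]-P["TR"]),np.linalg.norm(P["BL"]-P["BR"]),"centre",(t+b)/2,"yaw",np.degrees(np.arctan2(*(t-b)[::-1])))
    W=cloud(im);S=W[m>0];S=S[(S[:,2]>92)&(S[:,2]<105)];print(len(S),S[:,2].mean(),cv2.minAreaRect(S[:,:2].astype(np.float32)))
E
python3 rim.py
```

```text
TL [263.6 107.5] [600.4 -68.3]
TR [362.6 107.5] [ 594.1 -133.2]
BR [355.8 324.3] [ 437.3 -117.5]
BL [270.4 323.1] [444.7 -52.7]
len 157.05586635944735 w 65.18630583223731 65.20725594174351 centre [519.11027153 -92.92007354] yaw -5.746302693935099
4794 96.69324360078734 ((518.6965942382812, -92.82508087158203), (65.69445037841797, 157.59092712402344), 84.23998260498047)
```

carry_out --motion '[0, -4, 0.4, 0, 0, -4, 0.4, 0, 0, -4, 0.4, 0, 0, -4, 0.4, 0, 0, -4, 0.4, 0]'

```text
t: 2.45
position: [516.2, 106.7, 404.9]
eef_rot: [-0.034, 0.707, -0.034, -0.706]
contact_force: [0.5, -0.2, 0.7]
grip_width: 85.4
```

carry_out --motion '[0, -4, 0.4, 0, 0, -4, 0.4, 0, 0, -3.7, 0.4, 0, 0, 0, 0, -7, 0, 0, 0, -7]'

```text
t: 2.87
position: [515.5, 225.2, 404.4]
eef_rot: [-0.056, -0.705, -0.056, 0.705]
contact_force: [0.4, -0.6, -0.9]
grip_width: 85.4
```

carry_out --motion '[0, 0, 0, -7, 0, 0, 0, -7, 0, 0, 0, -7, 0, 0, 0, -7, 0, 0, 0, -7]'

```text
t: 3.28
position: [516.0, 222.7, 404.7]
eef_rot: [-0.264, -0.656, -0.264, 0.656]
contact_force: [0.0, 0.7, -0.6]
grip_width: 85.3
```

carry_out --motion '[0, 0, 0, -7, 0, 0, 0, -7, 0, 0, 0, -7, 0, 0, 0, -7, 0, 0, 0, -7]'

```text
t: 3.7
position: [516.0, 222.7, 404.7]
eef_rot: [-0.449, -0.546, -0.449, 0.546]
contact_force: [0.0, -0.3, 0.4]
grip_width: 85.7
```

carry_out --motion '[0, 0, 0, -7, 0, 0, 0, -7, 0, 0, 0, -7, 0, 0, 0, -7, 0, 0, 0, -7]'

```text
t: 4.12
position: [516.0, 222.7, 404.7]
eef_rot: [0.593, 0.386, 0.592, -0.386]
contact_force: [-0.6, -1.3, 0.4]
grip_width: 85.2
```

carry_out --motion '[0, 0, 0, -7, 0, 0, 0, -7, 0, 0, 0, -7, 0, 0, 0, -7, 0, 0, 0, -7]'

```text
t: 4.53
position: [516.0, 222.6, 404.7]
eef_rot: [0.681, 0.19, 0.681, -0.19]
contact_force: [-0.7, 0.6, -0.3]
grip_width: 85.3
```

carry_out --motion '[0, 0, 0, -7, 0, 0, 0, -7, 0, 0, 0, -7, 0, 0, 0, -7, 0, 0, 0, -4.5]'

```text
t: 4.95
position: [516.0, 222.7, 404.7]
eef_rot: [0.707, -0.008, 0.707, 0.008]
contact_force: [-0.8, -0.4, -0.3]
grip_width: 85.5
```

carry_out --motion '[0, 0, 0, 0, 0, 0, 0, 0]'

```text
t: 5.12
position: [516.0, 222.8, 404.7]
eef_rot: [0.707, -0.005, 0.707, 0.005]
contact_force: [-0.5, 0.2, -0.2]
grip_width: 85.0
```

```bash
python3 snap.py wrist w3
python3 - <<'E'
from h import *
import pickle
im=pickle.load(open("pics/w3.pkl","rb"));M=R(im["s"]["eef_rot"]);print(M.round(4),np.degrees(np.arctan2(M[1,1],M[0,1])),im["s"]["qpos"])
W=cloud(im)
S=W[60:400,200:430].reshape(-1,3);S=S[(S[:,2]>85)&(S[:,2]<100)&(S[:,0]>400)&(S[:,0]<620)&(S[:,1]>170)&(S[:,1]<270)];print(len(S),S[:,2].mean(),cv2.minAreaRect(S[:,:2].astype(np.float32)))
E
```

```text
[[-1.50000e-02  1.00000e+00 -1.00000e-03 -2.14747e+02]
 [-9.64000e-01 -1.40000e-02 -2.66000e-01  5.35748e+02]
 [-2.66000e-01 -3.00000e-03  9.64000e-01 -2.40643e+02]
 [ 0.00000e+00  0.00000e+00  0.00000e+00  1.00000e+00]] 398.94002709955487 5.1667 [515.9548904  222.83809993 404.67551014] [-0.47354165  0.00214746 -0.54004909]
[[-0.000e+00 -1.520e-02  9.999e-01]
 [-1.000e-04  9.999e-01  1.520e-02]
 [-1.000e+00 -1.000e-04 -0.000e+00]] 90.86896267881005 [ 3.06852852e-01  1.14084555e-01  1.34155680e+00 -1.34584565e-04
  1.68600863e+00 -1.27912520e+00]
4984 90.63290069613605 ((516.6221923828125, 220.61700439453125), (157.44166564941406, 66.17591094970703), 0.7170615196228027)
```

View pics/w3.png

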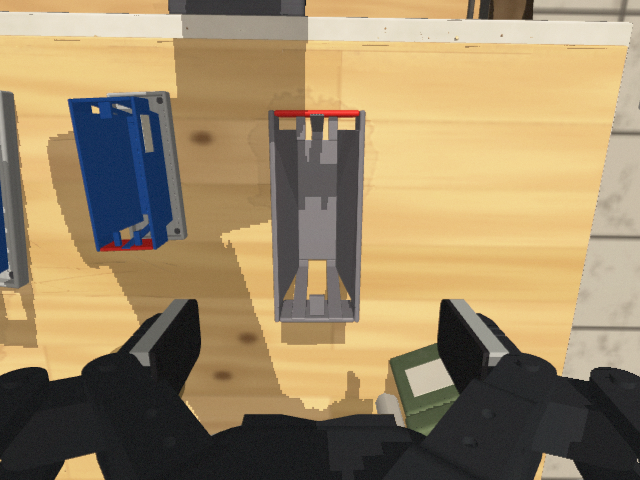

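The view is clean: the grey rim spans (270,112) to (360,320), red end at the top of the picture, which is nearest the robot. I'll descend and grip.

carry_out --motion '[4, -0.2, 0.06, 0, 4, 0, 0, 0, 3, 0, 0, 0, 2, 0, 0, 0, 0, 0, 0, 0]'

```text
t: 5.58
position: [514.7, 220.4, 268.4]
eef_rot: [0.703, -0.007, 0.711, 0.004]
contact_force: [-0.8, -0.2, -1.2]
grip_width: 85.5
```

```bash
python3 snap.py wrist w4;python3 snap.py scene s4
```

```text
[[-1.50000e-02  1.00000e+00 -4.00000e-03 -2.11171e+02]
 [-9.67000e-01 -1.60000e-02 -2.55000e-01  4.97198e+02]
 [-2.55000e-01  0.00000e+00  9.67000e-01 -1.16756e+02]
 [ 0.00000e+00  0.00000e+00  0.00000e+00  1.00000e+00]] 398.94002709955487 5.6333 [515.67938236 220.71716024 271.73156737] [0.09169405 0.187651   0.90295469]
[[-7.740000e-01 -6.330000e-01  0.000000e+00  4.346510e+02]
 [ 3.700000e-01 -4.530000e-01  8.110000e-01 -2.853390e+02]
 [-5.130000e-01  6.280000e-01  5.850000e-01 -1.151414e+03]
 [ 0.000000e+00  0.000000e+00  0.000000e+00  1.000000e+00]] 560.5956148144998 5.6833 [516.58487657 221.01424545 274.47423961] [ 0.40936467  0.38009128 -0.19178007]
```

View pics/w4.png

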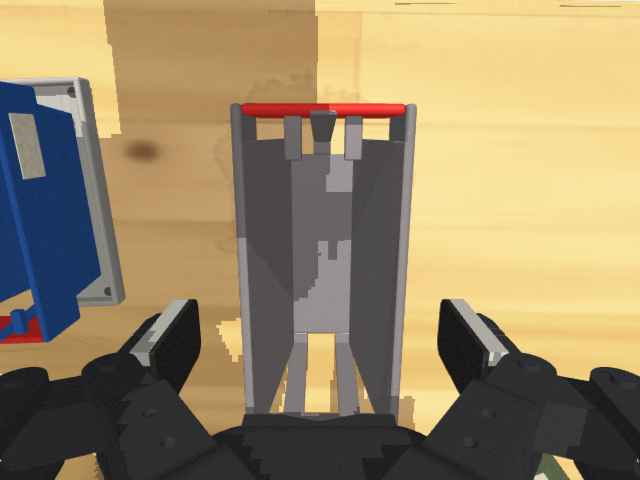

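The tote is centred between the fingers, with its side walls at about columns 236 and 411. I'll go down the last 42 mm and close.

carry_out --motion '[1.6, 0, 0, 0, 1.6, 0, 0, 0, 0.8, 0, 0, 0, 0.2, 0, 0, 0, 0, 0, 0, 0]'

```text
t: 6.1
position: [516.9, 221.2, 233.7]
eef_rot: [0.708, -0.006, 0.707, 0.006]
contact_force: [-0.9, -0.5, 0.1]
grip_width: 85.4
```

carry_out --motion '[0, 0, 0, 0, 0, 0, 0, 0, 0, 0, 0, 0, 0, 0, 0, 0, 0, 0, 0, 0]' --grip 0.6 --grip_force 50

```text
t: 6.52
position: [517.3, 221.2, 234.7]
eef_rot: [0.708, -0.006, 0.706, 0.006]
contact_force: [0.5, -1.2, 6.2]
grip_width: 65.2
```

carry_out --motion '[0, 0, 0, 0, 0, 0, 0, 0, 0, 0, 0, 0, 0, 0, 0, 0, 0, 0, 0, 0]'

```text
t: 6.93
position: [517.3, 221.2, 234.7]
eef_rot: [0.708, -0.006, 0.706, 0.006]
contact_force: [0.0, -1.5, 6.2]
grip_width: 65.3
```

carry_out --motion '[0, 0, 0, 0, -1, 0, 0, 0, -3, 0, 0, 0, -4, 0, 0, 0, -4, 0, 0, 0]' --grip_force 80

```text
t: 7.35
position: [515.7, 220.9, 351.5]
eef_rot: [0.705, -0.007, 0.709, 0.005]
contact_force: [1.3, 0.8, -2.3]
grip_width: 64.9
```

carry_out --motion '[-4, 0, 0, 0, -2, 0, 0, 0, 0, 0, 0, 0, 0, 0, 0, 0, 0, 0, 0, 0]'

```text
t: 7.77
position: [516.2, 221.1, 409.4]
eef_rot: [0.705, -0.007, 0.709, 0.005]
contact_force: [-0.3, -0.2, -4.4]
grip_width: 64.6
```

```bash
python3 snap.py wrist w5
python3 - <<'E'
from workcell import r
print(r.sense()["contact_force"],r.sense()["wrist_torque"])
from h import *
import pickle
for n in("w2","w3","w5"):
    im=pickle.load(open(f"pics/{n}.pkl","rb"));M=R(im["s"]["eef_rot"]);W=cloud(im)
    T=(W-im["s"]["position"])@M   # tool coords
    m=np.isfinite(T[...,0]);c=im["color"].astype(int)
    if n=="w2": sel=(W[...,2]>92)&(W[...,2]<105);k=np.zeros(m.shape,bool);k[95:340,245:385]=1;sel&=k
    elif n=="w3": sel=(W[...,2]>85)&(W[...,2]<100);k=np.zeros(m.shape,bool);k[95:340,245:385]=1;sel&=k
    else:
        sel=(T[...,0]>130)&(T[...,0]<152);print(np.histogram(T[100:400,210:430][...,0],bins=range(100,260,10)))
        sel&=(np.abs(T[...,1])<34.6)
    S=T[sel];print(n,len(S),"x",S[:,0].mean(),"y",np.percentile(S[:,1],[0.5,99.5]),"z",S[:,2].min(),S[:,2].max(),cv2.minAreaRect(S[:,1:].astype(np.float32)))
E
```

```text
[[-1.70000e-02  1.00000e+00 -2.00000e-03 -2.11352e+02]
 [-9.65000e-01 -1.70000e-02 -2.60000e-01  5.36274e+02]
 [-2.60000e-01 -2.00000e-03  9.66000e-01 -2.48697e+02]
 [ 0.00000e+00  0.00000e+00  0.00000e+00  1.00000e+00]] 398.94002709955487 7.8167 [516.18560176 221.03915072 408.72601582] [-0.15536968  0.32693552 -3.10883636]
[-0.15536968  0.32693552 -3.10883636] [-0.03434586  0.05837918 -0.04003906]
w2 4992 x 307.9348865618528 y [-36.56584163  29.25775155] z -80.3159011961429 77.82257921306373 ((-3.7588958740234375, -1.2224807739257812), (66.21890258789062, 158.10104370117188), 0.19514131546020508)
w3 4984 x 314.04300799993325 y [-35.03286787  30.72071011] z -78.00981933682084 79.34293868361061 ((-2.1855010986328125, 0.6387252807617188), (66.17581939697266, 157.4416046142578), 0.15187512338161469)
(array([   10,     0,     0,   825, 13507,  6367,  5343,  4550,  3794,
        3337,  3145,  2772,  3665, 13328,     0]), array([100, 110, 120, 130, 140, 150, 160, 170, 180, 190, 200, 210, 220,
       230, 240, 250]))
w5 24479 x 143.74214853637685 y [-33.25332436  33.16737442] z -79.66299089396165 37.1357351331361 ((-0.017925262451171875, -21.31011199951172), (116.79224395751953, 69.16016387939453), 89.90062713623047)
```

View pics/w5.png

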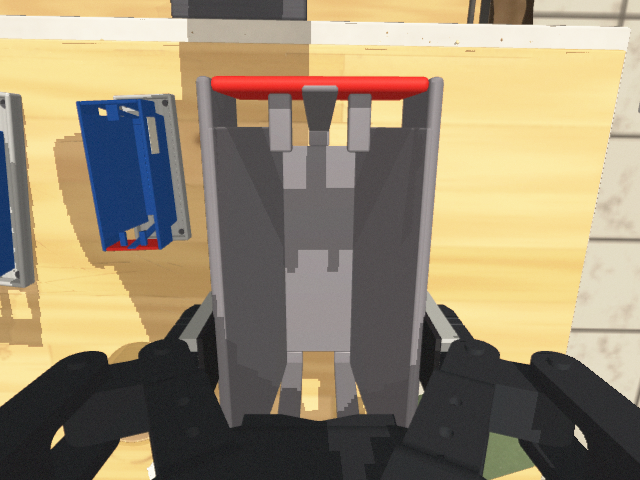

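The tote is held: red end at the top of the picture, side walls at columns 203 and 436, level. I'll carry it over and turn it.

carry_out --motion '[0, -2, 0, 0, 0, -4, -0.05, 0, 0, -4, -0.05, 0, 0, -4, -0.05, 0, 0, -4, -0.05, 0]'

```text
t: 8.23
position: [517.0, 39.7, 409.1]
eef_rot: [0.705, -0.006, 0.709, 0.006]
contact_force: [1.2, -0.7, -2.9]
grip_width: 64.5
```

carry_out --motion '[0, -4, -0.05, 0, 0, -4, -0.05, 0, 0, -4, -0.05, 0, 0, -1.4, 0, 3, 0, 0, 0, 6]'

```text
t: 8.65
position: [518.0, -96.7, 408.8]
eef_rot: [0.703, 0.053, 0.708, -0.053]
contact_force: [-0.2, 1.1, -3.8]
grip_width: 64.7
```

carry_out --motion '[0, 0, 0, 7, 0, 0, 0, 7, 0, 0, 0, 7, 0, 0, 0, 7, 0, 0, 0, 7]'

```text
t: 9.07
position: [518.2, -92.9, 409.0]
eef_rot: [0.655, 0.261, 0.659, -0.262]
contact_force: [-0.6, 1.0, -3.0]
grip_width: 64.9
```

carry_out --motion '[0, 0, 0, 7, 0, 0, 0, 7, 0, 0, 0, 7, 0, 0, 0, 7, 0, 0, 0, 7]'

```text
t: 9.48
position: [518.2, -92.8, 409.0]
eef_rot: [0.546, 0.446, 0.55, -0.448]
contact_force: [0.8, -0.4, -3.1]
grip_width: 64.4
```

carry_out --motion '[0, 0, 0, 7, 0, 0, 0, 7, 0, 0, 0, 7, 0, 0, 0, 7, 0, 0, 0, 7]'

```text
t: 9.9
position: [518.2, -92.8, 409.0]
eef_rot: [-0.387, -0.589, -0.39, 0.592]
contact_force: [-0.4, -0.0, -2.6]
grip_width: 64.3
```

carry_out --motion '[0, 0, 0, 7, 0, 0, 0, 7, 0, 0, 0, 7, 0, 0, 0, 7, 0, 0, 0, 7]'

```text
t: 10.32
position: [518.2, -92.8, 409.0]
eef_rot: [-0.191, -0.678, -0.194, 0.682]
contact_force: [-0.9, -0.0, -2.6]
grip_width: 64.4
```

carry_out --motion '[0, 0, 0, 7, 0, 0, 0, 7, 0, 0, 0, 7, 0, 0, 0, 7, 0, 0, 0, 7]'

```text
t: 10.73
position: [518.2, -92.8, 409.0]
eef_rot: [0.021, -0.704, 0.02, 0.709]
contact_force: [-0.1, -0.6, -2.9]
grip_width: 64.6
```

carry_out --motion '[0, 0, 0, 3, 0, 0, 0, 0, 0, 0, 0, 0]'

```text
t: 10.98
position: [518.3, -92.8, 410.0]
eef_rot: [0.037, -0.704, 0.036, 0.708]
contact_force: [-0.1, 0.6, -2.6]
grip_width: 64.7
```

```bash
cat > st.py <<'E'
from h import *
from workcell import r
s=r.sense();M=R(s["eef_rot"]);y=np.degrees(np.arctan2(M[1,1],M[0,1]))
tgt=np.array([517.8,-92.7]);d=np.r_[tgt-s["position"][:2],0]@M
print("t",s["t"],"pos",s["position"].round(1),"yaw",y,"turn needed",y+95.76,"dyz",d[1:].round(2),"F",s["contact_force"].round(1),"T",s["wrist_torque"].round(2),"w",s["grip_width"],"tilt",(M[:2,0]).round(4), "bottom",s["position"][2]-234.7)
E
python3 st.py;python3 snap.py wrist w6
```

```text
t 10.9833 pos [518.3 -92.8 410. ] yaw -95.93483641366966 turn needed -0.1748364136696523 dyz [-0.09  0.48] F [-0.1  0.6 -2.6] T [-0.04 -0.01  0.03] w 64.74730421385974 tilt [-0.0048  0.0014] bottom 175.27894570930886
[[-1.04000e-01 -9.95000e-01 -0.00000e+00 -3.84310e+01]
 [ 9.58000e-01 -1.00000e-01 -2.70000e-01 -4.68354e+02]
 [ 2.68000e-01 -2.80000e-02  9.63000e-01 -5.25019e+02]
 [ 0.00000e+00  0.00000e+00  0.00000e+00  1.00000e+00]] 398.94002709955487 11.0333 [518.30728084 -92.8486264  410.52667241] [-0.41529487  0.66090282 -3.67741206]
```

View pics/w6.png

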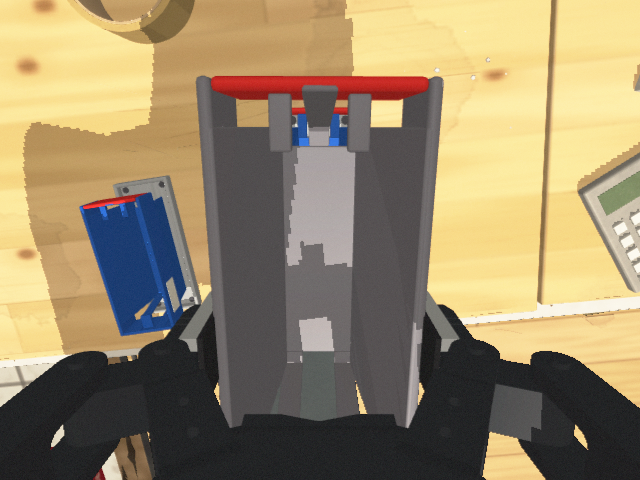

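carry_out --motion '[2, 0, -0.06, -0.2, 3, 0, 0, 0, 1.5, 0, 0, 0, 0.5, 0, 0, 0, 0, 0, 0, 0]'

```text
t: 11.45
position: [518.5, -92.8, 340.1]
eef_rot: [0.036, -0.704, 0.035, 0.708]
contact_force: [0.7, 0.1, -2.7]
grip_width: 64.8
```

carry_out --motion '[0, 0, 0, 0, 0, 0, 0, 0]'

```text
t: 11.62
position: [519.4, -93.1, 344.5]
eef_rot: [-0.036, 0.707, -0.036, -0.705]
contact_force: [0.7, -0.3, -2.6]
grip_width: 64.7
```

```bash
python3 st.py;python3 snap.py wrist w7;python3 snap.py scene s7
python3 - <<'E'
import cv2
i=cv2.imread("pics/s7.png")[150:330,290:450];cv2.imwrite("pics/s7c.png",cv2.resize(i,None,fx=3.3,fy=3.3,interpolation=cv2.INTER_CUBIC))
E
```

```text
t 11.6167 pos [519.4 -93.1 344.5] yaw -95.80427509583306 turn needed -0.044275095833057776 dyz [-0.22  1.67] F [ 0.7 -0.3 -2.6] T [-0.   -0.06 -0.05] w 64.70481051890877 tilt [ 0.003 -0.001] bottom 109.75526764489689
[[-1.02000e-01 -9.95000e-01  1.00000e-03 -4.02630e+01]
 [ 9.60000e-01 -9.80000e-02 -2.62000e-01 -4.90927e+02]
 [ 2.61000e-01 -2.60000e-02  9.65000e-01 -4.58831e+02]
 [ 0.00000e+00  0.00000e+00  0.00000e+00  1.00000e+00]] 398.94002709955487 11.6667 [519.44873177 -93.08924977 344.64556392] [ 0.30069868  0.71313273 -2.04978111]
[[-7.740000e-01 -6.330000e-01  0.000000e+00  4.346510e+02]
 [ 3.700000e-01 -4.530000e-01  8.110000e-01 -2.853390e+02]
 [-5.130000e-01  6.280000e-01  5.850000e-01 -1.151414e+03]
 [ 0.000000e+00  0.000000e+00  0.000000e+00  1.000000e+00]] 560.5956148144998 11.7167 [519.40012635 -93.08681202 344.5965311 ] [-0.03746488  0.0717758  -2.542858  ]
```

View pics/w7.png

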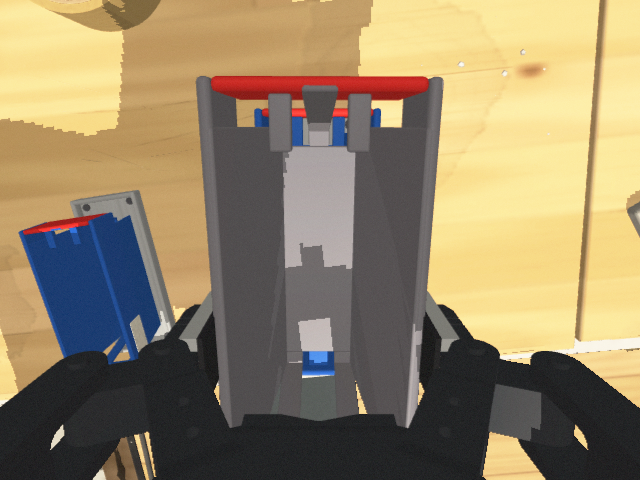

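View pics/s7c.png

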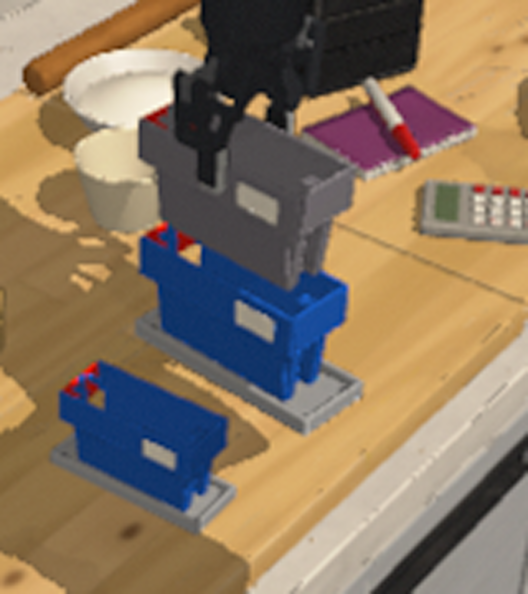

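carry_out --motion '[0.3, 0, 0.1, 0, 0.3, 0, 0.1, 0, 0.3, 0, 0, 0, 0, 0, 0, 0, 0, 0, 0, 0]'

```text
t: 12.13
position: [516.9, -92.7, 333.2]
eef_rot: [0.036, -0.706, 0.036, 0.707]
contact_force: [-0.5, 0.1, -2.9]
grip_width: 64.5
```

```bash
python3 st.py;python3 snap.py wrist w8
python3 - <<'E'
from h import *
import pickle
im=pickle.load(open("pics/w8.pkl","rb"))
i=cv2.imread("pics/w8.png")[60:440,190:450];cv2.imwrite("pics/w8c.png",cv2.resize(i,None,fx=1.55,fy=1.55,interpolation=cv2.INTER_CUBIC))
E
```

```text
t 12.1333 pos [516.9 -92.7 333.2] yaw -95.82422003525447 turn needed -0.06422003525446485 dyz [-0.11 -0.92] F [-0.5  0.1 -2.9] T [0.01 0.03 0.05] w 64.53340043466088 tilt [-0.0009  0.0002] bottom 98.5297610401098
[[-1.02000e-01 -9.95000e-01  0.00000e+00 -3.97520e+01]
 [ 9.59000e-01 -9.80000e-02 -2.66000e-01 -4.89538e+02]
 [ 2.65000e-01 -2.70000e-02  9.64000e-01 -4.49007e+02]
 [ 0.00000e+00  0.00000e+00  0.00000e+00  1.00000e+00]] 398.94002709955487 12.1833 [516.98104042 -92.75383547 333.48925969] [-0.43036816 -0.24737891 -2.49287504]
```

View pics/w8c.png

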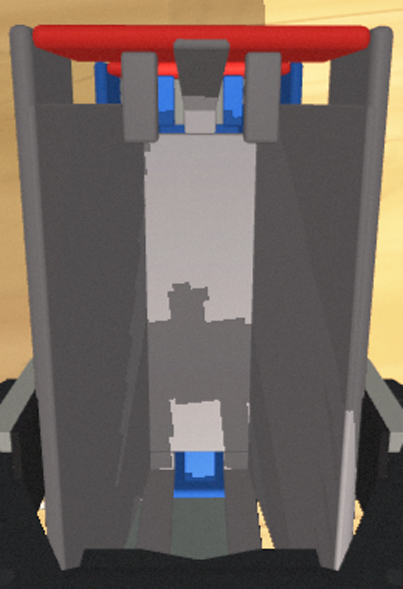

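carry_out --motion '[0.1, 0, -0.1, 0, 0.15, 0, 0, 0, 0, 0, 0, 0, 0, 0, 0, 0]'

```text
t: 12.52
position: [518.0, -92.8, 331.0]
eef_rot: [0.036, -0.706, 0.036, 0.706]
contact_force: [-0.3, -0.3, -3.1]
grip_width: 64.8
```

```bash
python3 st.py
```

```text
t 12.5167 pos [518.  -92.8 331. ] yaw -95.82020238812609 turn needed -0.06020238812608625 dyz [-0.12  0.23] F [-0.3 -0.3 -3.1] T [-0.   -0.    0.05] w 64.75456948324353 tilt [-0.0003  0.    ] bottom 96.32250824425483
```

carry_out --motion '[0.15, 0, 0, 0, 0, 0, 0, 0]'

```text
t: 12.68
position: [518.0, -92.8, 329.4]
eef_rot: [0.036, -0.706, 0.036, 0.706]
contact_force: [0.0, 0.2, -3.5]
grip_width: 64.6
```

carry_out --motion '[0.15, 0, 0, 0, 0, 0, 0, 0]'

```text
t: 12.85
position: [517.9, -92.9, 327.9]
eef_rot: [0.036, -0.706, 0.036, 0.706]
contact_force: [-0.3, -0.7, -3.7]
grip_width: 64.2
```

carry_out --motion '[0.1, 0, 0, 0, 0, 0, 0, 0]'

```text
t: 13.02
position: [518.0, -92.8, 327.0]
eef_rot: [0.036, -0.706, 0.036, 0.706]
contact_force: [-0.2, 0.3, -3.7]
grip_width: 64.5
```

```bash
python3 st.py
```

```text
t 13.0167 pos [518.  -92.8 327. ] yaw -95.82450133818683 turn needed -0.06450133818682957 dyz [-0.12  0.2 ] F [-0.2  0.3 -3.7] T [-0.02 -0.02  0.02] w 64.54671907747647 tilt [-0.0003  0.    ] bottom 92.28569267052569
```

carry_out --motion '[0.1, 0, 0, 0, 0, 0, 0, 0]'

```text
t: 13.18
position: [518.0, -92.8, 326.0]
eef_rot: [0.036, -0.706, 0.036, 0.706]
contact_force: [0.8, -0.2, -2.8]
grip_width: 64.4
```

carry_out --motion '[0.1, 0, 0, 0, 0, 0, 0, 0]'

```text
t: 13.35
position: [518.0, -92.8, 325.0]
eef_rot: [0.036, -0.706, 0.036, 0.706]
contact_force: [-0.0, -0.5, -2.7]
grip_width: 64.6
```

carry_out --motion '[0.1, 0, 0, 0, 0, 0, 0, 0]'

```text
t: 13.52
position: [518.0, -92.9, 324.0]
eef_rot: [0.036, -0.706, 0.036, 0.706]
contact_force: [-0.6, 0.2, -3.5]
grip_width: 64.8
```

carry_out --motion '[0.1, 0, 0, 0, 0, 0, 0, 0]'

```text
t: 13.68
position: [518.0, -92.9, 323.0]
eef_rot: [0.036, -0.706, 0.036, 0.706]
contact_force: [0.2, 0.5, -2.2]
grip_width: 64.5
```

```bash
python3 st.py
```

```text
t 13.6833 pos [518.  -92.9 323. ] yaw -95.82662350368311 turn needed -0.06662350368310399 dyz [-0.14  0.19] F [ 0.2  0.5 -2.2] T [ 0.03  0.03 -0.03] w 64.48554622323277 tilt [-0.0003  0.    ] bottom 88.30843487118062
```

carry_out --motion '[0.15, 0, 0, 0, 0.15, 0, 0, 0, 0.15, 0, 0, 0, 0, 0, 0, 0]'

```text
t: 14.02
position: [517.9, -92.8, 318.1]
eef_rot: [0.036, -0.706, 0.036, 0.707]
contact_force: [0.5, 0.2, -2.9]
grip_width: 64.9
```

carry_out --motion '[0.15, 0, 0, 0, 0.15, 0, 0, 0, 0.15, 0, 0, 0, 0, 0, 0, 0]'

```text
t: 14.35
position: [517.9, -92.8, 313.7]
eef_rot: [0.036, -0.706, 0.036, 0.706]
contact_force: [0.2, 0.4, -4.0]
grip_width: 64.8
```

carry_out --motion '[0.15, 0, 0, 0, 0.15, 0, 0, 0, 0.15, 0, 0, 0, 0, 0, 0, 0]'

```text
t: 14.68
position: [517.9, -92.8, 309.2]
eef_rot: [0.036, -0.706, 0.036, 0.706]
contact_force: [-0.5, 1.1, -3.4]
grip_width: 64.6
```

carry_out --motion '[0.15, 0, 0, 0, 0.15, 0, 0, 0, 0.15, 0, 0, 0, 0, 0, 0, 0]'

```text
t: 15.02
position: [517.9, -92.8, 304.7]
eef_rot: [0.036, -0.706, 0.036, 0.706]
contact_force: [0.2, -0.3, -3.2]
grip_width: 64.7
```

```bash
python3 st.py
```

```text
t 15.0167 pos [517.9 -92.8 304.7] yaw -95.82519838027594 turn needed -0.06519838027593039 dyz [-0.13  0.12] F [ 0.2 -0.3 -3.2] T [-0.01 -0.02  0.06] w 64.70323460833444 tilt [-0.0007  0.0001] bottom 70.02565303893368
```

carry_out --motion '[0.15, 0, 0, 0, 0.15, 0, 0, 0, 0.15, 0, 0, 0, 0, 0, 0, 0]'

```text
t: 15.35
position: [517.9, -92.8, 300.2]
eef_rot: [0.036, -0.706, 0.036, 0.706]
contact_force: [0.3, 0.1, -2.6]
grip_width: 64.5
```

carry_out --motion '[0.15, 0, 0, 0, 0.15, 0, 0, 0, 0.15, 0, 0, 0, 0, 0, 0, 0]'

```text
t: 15.68
position: [517.9, -92.8, 295.7]
eef_rot: [0.036, -0.706, 0.036, 0.706]
contact_force: [-0.8, -0.2, -3.3]
grip_width: 64.4
```

carry_out --motion '[0.15, 0, 0, 0, 0.15, 0, 0, 0, 0.15, 0, 0, 0, 0, 0, 0, 0]'

```text
t: 16.02
position: [517.9, -92.8, 291.3]
eef_rot: [0.036, -0.706, 0.036, 0.706]
contact_force: [-0.3, -0.0, -3.7]
grip_width: 64.6
```

carry_out --motion '[0.15, 0, 0, 0, 0.15, 0, 0, 0, 0.15, 0, 0, 0, 0, 0, 0, 0]'

```text
t: 16.35
position: [517.9, -92.8, 286.8]
eef_rot: [0.036, -0.706, 0.036, 0.706]
contact_force: [1.1, 0.2, -2.4]
grip_width: 63.9
```

```bash
python3 st.py
```

```text
t 16.35 pos [517.9 -92.8 286.8] yaw -95.82204110322704 turn needed -0.06204110322703116 dyz [-0.13  0.11] F [ 1.1  0.2 -2.4] T [ 0.01 -0.   -0.02] w 63.947351404698 tilt [-0.0007  0.0001] bottom 52.052651855618876
```

10 mm to go, still free. I'll slow down.

carry_out --motion '[0.1, 0, 0, 0, 0.1, 0, 0, 0, 0.1, 0, 0, 0, 0, 0, 0, 0]'

```text
t: 16.68
position: [518.0, -92.8, 283.9]
eef_rot: [0.036, -0.706, 0.036, 0.706]
contact_force: [0.7, -0.7, -3.0]
grip_width: 64.5
```

carry_out --motion '[0.1, 0, 0, 0, 0.1, 0, 0, 0, 0, 0, 0, 0]'

```text
t: 16.93
position: [518.0, -92.9, 282.0]
eef_rot: [0.036, -0.706, 0.036, 0.706]
contact_force: [-0.3, 0.3, -3.6]
grip_width: 64.5
```

carry_out --motion '[0.1, 0, 0, 0, 0, 0, 0, 0]'

```text
t: 17.1
position: [518.0, -92.9, 281.0]
eef_rot: [0.036, -0.706, 0.036, 0.706]
contact_force: [-0.7, 0.6, -2.4]
grip_width: 64.7
```

carry_out --motion '[0.1, 0, 0, 0, 0, 0, 0, 0]'

```text
t: 17.27
position: [518.0, -92.9, 280.0]
eef_rot: [0.036, -0.706, 0.036, 0.706]
contact_force: [-0.4, 0.6, -2.5]
grip_width: 64.3
```

carry_out --motion '[0.05, 0, 0, 0, 0, 0, 0, 0]'

```text
t: 17.43
position: [518.0, -92.9, 279.6]
eef_rot: [0.036, -0.706, 0.036, 0.706]
contact_force: [0.6, 0.7, -2.9]
grip_width: 64.8
```

```bash
python3 st.py
```

```text
t 17.4333 pos [518.  -92.9 279.6] yaw -95.82238518489908 turn needed -0.06238518489907108 dyz [-0.14  0.2 ] F [ 0.6  0.7 -2.9] T [-0.01 -0.02  0.03] w 64.77942569343709 tilt [-0.0002 -0.    ] bottom 44.893369115104065
```

carry_out --motion '[0.05, 0, 0, 0, 0, 0, 0, 0]'

```text
t: 17.6
position: [518.0, -92.9, 279.1]
eef_rot: [0.036, -0.706, 0.036, 0.706]
contact_force: [0.0, -0.1, -4.2]
grip_width: 64.2
```

carry_out --motion '[0.05, 0, 0, 0, 0, 0, 0, 0]'

```text
t: 17.77
position: [518.0, -92.8, 278.6]
eef_rot: [0.036, -0.706, 0.036, 0.706]
contact_force: [0.5, 0.5, -3.2]
grip_width: 64.9
```

carry_out --motion '[0.05, 0, 0, 0, 0, 0, 0, 0]'

```text
t: 17.93
position: [518.0, -92.9, 278.1]
eef_rot: [0.036, -0.706, 0.036, 0.706]
contact_force: [0.4, -0.3, -3.4]
grip_width: 64.5
```

carry_out --motion '[0.05, 0, 0, 0, 0, 0, 0, 0]'

```text
t: 18.1
position: [518.0, -92.9, 277.6]
eef_rot: [0.036, -0.706, 0.036, 0.706]
contact_force: [0.8, 0.2, -2.7]
grip_width: 64.6
```

carry_out --motion '[0.05, 0, 0, 0, 0, 0, 0, 0]'

```text
t: 18.27
position: [518.0, -92.9, 277.1]
eef_rot: [0.036, -0.706, 0.036, 0.706]
contact_force: [-0.2, 0.4, -3.2]
grip_width: 64.9
```

carry_out --motion '[0.03, 0, 0, 0, 0, 0, 0, 0]'

```text
t: 18.43
position: [518.0, -92.9, 277.1]
eef_rot: [-0.036, 0.706, -0.036, -0.706]
contact_force: [0.2, -0.7, -2.4]
grip_width: 64.5
```

carry_out --motion '[0.05, 0, 0, 0, 0, 0, 0, 0]'

```text
t: 18.6
position: [518.0, -92.8, 276.9]
eef_rot: [-0.036, 0.706, -0.036, -0.706]
contact_force: [-0.0, 0.9, 0.4]
grip_width: 64.7
```

carry_out --motion '[0.05, 0, 0, 0, 0, 0, 0, 0]'

```text
t: 18.77
position: [518.0, -92.8, 276.9]
eef_rot: [-0.036, 0.706, -0.036, -0.706]
contact_force: [-2.7, 1.5, 3.5]
grip_width: 64.6
```

```bash
python3 st.py; python3 snap.py scene s9|tail -1
python3 - <<'E'
import cv2
i=cv2.imread("pics/s9.png")[170:300,310:430];cv2.imwrite("pics/s9c.png",cv2.resize(i,None,fx=4.5,fy=4.5,interpolation=cv2.INTER_CUBIC))
E
```

```text
t 18.7667 pos [518.  -92.8 276.9] yaw -95.81843513358228 turn needed -0.05843513358227881 dyz [-0.11  0.24] F [-2.7  1.5  3.5] T [ 0.05  0.58 -0.04] w 64.62946875964336 tilt [ 0.0006 -0.0004] bottom 42.15430063988509
 [ 0.000000e+00  0.000000e+00  0.000000e+00  1.000000e+00]] 560.5956148144998 18.8167 [518.02920722 -92.82479961 276.84799383] [-2.76556591  0.70129305  4.29959448]
```

View pics/s9c.png

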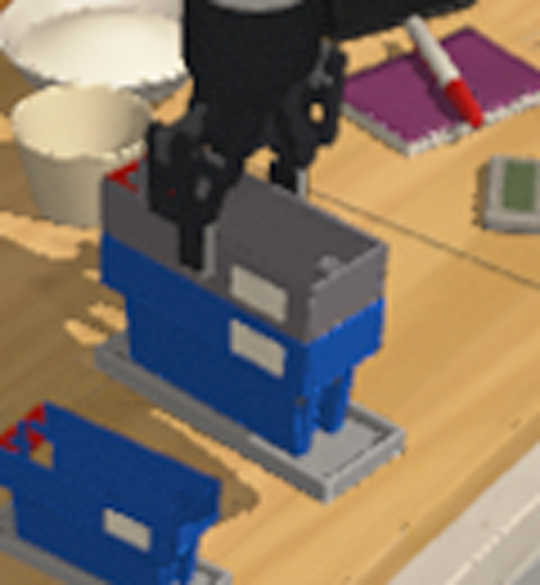

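Contact came at the expected home height, and the shoulder meets the blue rim all round in the scene view. I'll press once more lightly, then release.

carry_out --motion '[0.04, 0, 0, 0, 0, 0, 0, 0, 0, 0, 0, 0]'

```text
t: 19.07
position: [518.0, -92.8, 276.8]
eef_rot: [-0.036, 0.706, -0.036, -0.706]
contact_force: [-3.0, 1.9, 6.1]
grip_width: 64.7
```

```bash
python3 st.py
```

```text
t 19.0667 pos [518.  -92.8 276.8] yaw -95.82009902268312 turn needed -0.06009902268311862 dyz [-0.12  0.23] F [-3.   1.9  6.1] T [ 0.11  0.75 -0.02] w 64.74385291627252 tilt [ 0.0008 -0.0004] bottom 42.135120129320114
```

carry_out --motion '[0, 0, 0, 0, 0, 0, 0, 0]' --grip_force 20

```text
t: 19.23
position: [518.0, -92.8, 276.8]
eef_rot: [-0.036, 0.706, -0.036, -0.706]
contact_force: [-3.3, 1.1, 6.7]
grip_width: 64.6
```

carry_out --motion '[0, 0, 0, 0, 0, 0, 0, 0, 0, 0, 0, 0, 0, 0, 0, 0, 0, 0, 0, 0]' --grip 1

```text
t: 19.65
position: [518.1, -92.9, 275.2]
eef_rot: [0.036, -0.706, 0.036, 0.706]
contact_force: [1.2, -0.2, -0.5]
grip_width: 85.4
```

```bash
python3 st.py; python3 snap.py wrist w10|tail -1
```

```text
t 19.65 pos [518.1 -92.9 275.2] yaw -95.82548857077644 turn needed -0.06548857077643788 dyz [-0.18  0.29] F [ 1.2 -0.2 -0.5] T [-0.06  0.02  0.  ] w 85.35416189031419 tilt [-0.0001 -0.    ] bottom 40.52626289192557
 [ 0.00000e+00  0.00000e+00  0.00000e+00  1.00000e+00]] 398.94002709955487 19.7 [518.05316907 -92.89318291 275.26798065] [-0.34726179  0.751025   -0.25558426]
```

View pics/w10.png

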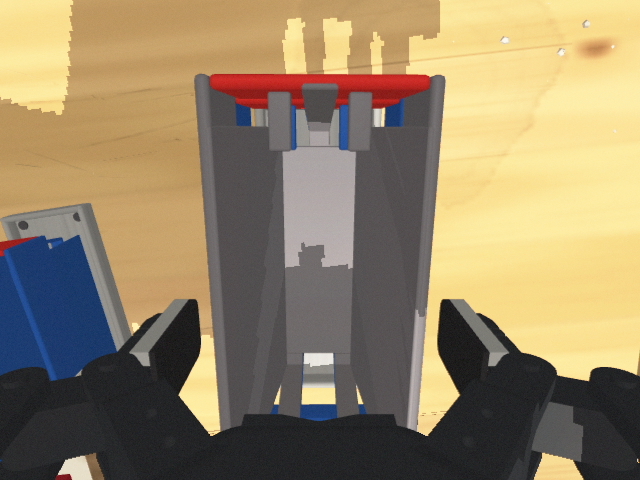

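The fingers are open and clear of both walls (columns 200 and 440). I'll back off upwards and check.

carry_out --motion '[-0.5, 0, 0, 0, -1.5, 0, 0, 0, -3, 0, 0, 0, -4, 0, 0, 0, -4, 0, 0, 0]'

```text
t: 20.12
position: [517.6, -92.8, 406.1]
eef_rot: [0.036, -0.705, 0.036, 0.707]
contact_force: [1.0, -1.7, 0.1]
grip_width: 85.6
```

carry_out --motion '[-3, 0, 0, 0, 0, 0, 0, 0, 0, 0, 0, 0, 0, 0, 0, 0, 0, 0, 0, 0]'

```text
t: 20.53
position: [517.9, -92.8, 433.4]
eef_rot: [0.036, -0.705, 0.036, 0.707]
contact_force: [-0.3, -0.2, -0.4]
grip_width: 85.4
```

```bash
python3 snap.py wrist w11|tail -1; python3 snap.py scene s11|tail -1
python3 - <<'E'
from h import *
import pickle
im=pickle.load(open("pics/w11.pkl","rb"));W=cloud(im)
k=np.zeros(W.shape[:2],bool);k[60:345,235:395]=1
S=W[k&(W[...,2]>122)&(W[...,2]<145)];print(len(S),cv2.minAreaRect(S[:,:2].astype(np.float32)))
h=S[S[:,2]>128]
d=(h[:,:2]-[519,-93])@np.array([np.cos(-.1),np.sin(-.1)])
for a,b in((-85,-70),(-70,-20),(-20,20),(20,70),(70,85)): 
    s=h[(d>a)&(d<b)];print(a,b,len(s),np.percentile(s[:,2],[50,90]).round(1))
i=cv2.imread("pics/s11.png")[170:300,310:430];cv2.imwrite("pics/s11c.png",cv2.resize(i,None,fx=4.5,fy=4.5,interpolation=cv2.INTER_CUBIC))
E
```

```text
[ 0.00000e+00  0.00000e+00  0.00000e+00  1.00000e+00]] 398.94002709955487 20.5833 [517.88035974 -92.81990742 433.16935005] [ 4.04589612e-01  4.86500754e-04 -5.72024255e-01]
 [ 0.000000e+00  0.000000e+00  0.000000e+00  1.000000e+00]] 560.5956148144998 20.6333 [517.92732697 -92.86916618 433.25782122] [-0.49229602 -0.82437844  1.7643496 ]
6375 ((520.2594604492188, -93.25387573242188), (66.28498077392578, 157.9472198486328), 83.92351531982422)
-85 -70 830 [133.4 134.8]
-70 -20 1165 [133.5 134.9]
-20 20 839 [133.9 135. ]
20 70 1458 [133.6 134.8]
70 85 1042 [133.7 134.9]
```

View pics/s11c.png

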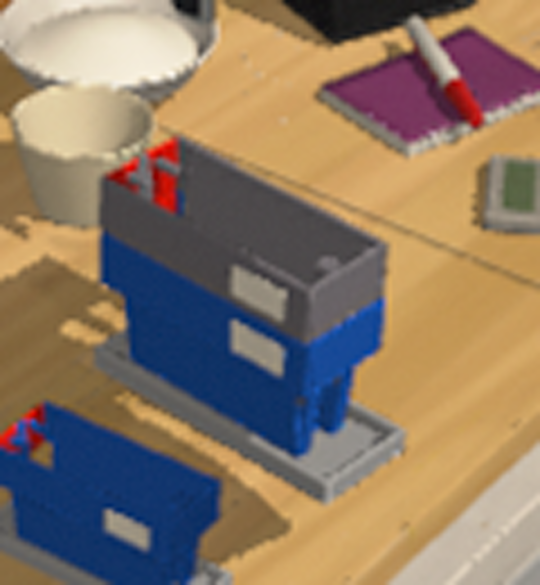

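View pics/w11.png

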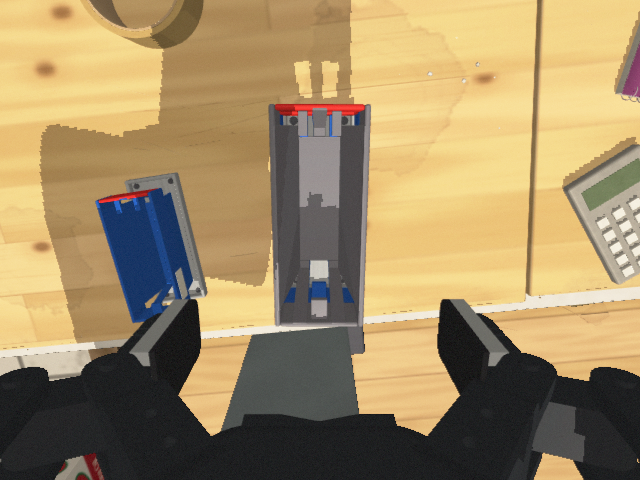

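The pictures show the tote fully nested, shoulder on the blue rim, with the red ends together at the top. The rim measures about 134–135 mm high (134 expected) and is level to within 1 mm along its length.

```bash
python3 -c "
from workcell import finish_job
print(finish_job())"
```

```text
the job is handed in; nothing more can be done
None
```

The grey tote is nested in the larger blue one with the red ends together, fully home and level. I handed the job in at about 20.6 s; no verdict was reported.

**What I did:** I located both totes with the wrist camera and gripped the grey one across its band. I turned it half round above the blue tote and lowered it in small steps. It went past the tabs with no measurable contact and met the rim at the expected home height. I then pressed with about 10 N at most, released it and backed off upwards.

**Last checks after release:**
- **Height:** the rim measured about 134 to 135 mm, against 134 mm expected when home.
- **Level:** the rim heights at the two ends agree to within 1 mm.
- **Fit:** the grey tote's centre is within 2 mm of where I measured the blue one's. In the pictures its shoulder rests on the blue rim.
- **Release:** the gripper is open and well clear, with wrist force near zero.
- **Other things on the table:** I never came near the tin, tape roll or calculator, but did not re-measure them afterwards.

**A discrepancy:** just before release there was a moment of about 0.75 N m at the wrist, so one end of the tote touched first. It went when I opened the fingers, and the level check after that was good.

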